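Pop open the sample hatch of a tube fluorometer

TASK

Open the sample hatch of the grey fluorometer for the next tube: with your fingertips, press the teal pad on the hatch's front edge straight in once, without forcing it, then take your hand away and let the hatch spring up by itself. Keep clear and watch for a couple of seconds that it stays fully open; do not lever the hatch up or push it down again once risen, and leave everything else on the bench where it stands.

Things in the scene. Friction and masses are not known exactly. Their poses are not given: they have to be found in the camera images.
- fluorometer: light grey bench-top tube fluorometer, 230 x 180 mm (its x, y), 124 mm tall, heavy, stands firm (does not move). Origin: centre of its underside; its x runs from the front (sloped console with a dark screen, below 90 mm) to the back, z up. The dark grey sample hatch lies in its top towards the back, between two side cheeks 119 mm high
- press_pad (a point): centre of the top of the teal ribbed press pad on the hatch's front edge, 124 mm above the bench when shut. Pad 22 mm (instrument x) by 44 mm (y), 2 mm proud. It rides on the hatch; axes as the fluorometer's when shut. Its push-push latch takes 4 to 5 N here and lets go once pushed in about 4 mm (5 mm is sure; rubber beyond, 14 N at the 7 mm stop) and let up again
- hatch_edge (a point): middle of the hatch's front (free) edge, 127 mm from the hinge axis; the hatch is 130 mm wide and 10 mm thick. Freed, it follows the finger up and, once clear of it, swings up and back on its own damped spring in about 2 s and stays. Pushed fully down again it would latch shut again
- hatch_hinge (a point): middle of the hatch's hinge axis, which runs along the fluorometer's y, 116 mm above the bench and 88 mm behind the fluorometer's origin; the press pad's centre is 113 mm from it
- hatch (a joint): hatch angle in rad: about 0.007 shut and latched, negative when pressed in (-0.030 frees the latch, -0.060 is the stop), 1.22 fully open, tipped up and back towards the hinge. Pressed near the hinge it hardly moves
- centrifuge: mini centrifuge: round cream base 156 mm in diameter with a clear domed lid and a blue front tab, 113 mm tall, 1.1 kg, loose. Origin: centre of its underside. A bystander; it swaps places with the fluorometer
- tube_rack: lime-green rack 180 x 92 x 90 mm (x, y, z) with five capped 50 mL tubes fixed in it, 120 mm tall over the caps, loose. Origin: centre of its underside. A bystander
- tip_box: pipette tip box with sky-blue base and frosted lid, 85 x 125 x 81 mm (x, y, z), loose, light. Origin: centre of its underside. A bystander
- wash_bottle: white squeeze bottle, 72 mm in diameter, 148 mm tall, with a bent spout up to 182 mm, loose. Origin: centre of its underside. A bystander
- reagent_bottle: small amber jar with blue cap, 52 mm in diameter, 105 mm tall, loose. Origin: centre of its underside. A bystander
- beaker: glass beaker capped with foil, 75 mm in diameter, 98 mm tall, loose. Origin: centre of its underside. A bystander
- timer: white bench timer lying flat, 45 x 70 x 22 mm (x, y, z), loose. Origin: centre of its underside. A bystander

How it is judged:
By the outcome, as a careful person would: the job done as asked, in the order asked, and still so for the second after the job is handed in, with the robot touching nothing.
It also fails if it takes over 35 s, if anything falls off the work surface, if the arm or the gripper's body presses on something with over 40 N, if the wrist force passes 120 N, or if a joint passes its speed limit or range.

ROBOT

A 7-joint arm with a two-finger parallel gripper is mounted at the origin on the work surface. World frame = base frame: x ahead of the robot, y to its left, z up, the work surface at z = 0. Lengths are in mm, angles in rad, forces in N, time in s.
With the tool pointing down it reaches from about 400 to 875 mm from the base axis. Payload 4.4 kg.
Tool frame: the origin (TCP) lies at the very end of the fingers, on their centre line; the grasp point (between the pads) lies 19 mm behind it; z points along the fingers, y is the line along which they close (so a half turn about z gives the same grasp; the last joint's range is limited). The gripper opens to 85 mm and grips with 20 to 120 N. Pads are 22 mm wide; open, the fingers measure 114 mm over their backs; the gripper's body (76 mm by 85 mm) begins 54 mm behind the grasp point. The pads swing forward as they close: fully open they stand 13 mm farther back than shut.
Start: joints at [-1.378, 0.628, 0.038, 1.517, -0.027, 0.996, -0.02], TCP at [166.323, 628.374, 231.313] pointing down, gripper open.
Joint ranges: [-3.06, 3.06], [-0.37, 2.12], [-1.25, 1.32], [0.18, 2.47], [-1.1, 4.24], [0.23, 1.98], [-2.94, 2.94]. Speed limits (rad/s): [2.57, 2.57, 3.14, 3.14, 3.14, 3.14, 3.14].

INTERFACE

Orientations are given as [roll, pitch, yaw] about the fixed x, y, z axes, in that order (R = Rz(yaw) Ry(pitch) Rx(roll)).
In Python, from cell import monitor, viewer, workorder gives the robot as it stands.
- The arm moves only by the tool arm_command, never from a script. Its argument "series" is one flat list of numbers, 5 for each row, row after row: the opening in per cent of the stroke, from 0 (shut) to 100 (fully open), then the shift along the tool's x, y, z in cm, then the turn about the tool's z in degrees. In form: [claw, x, y, z, roll, claw, x, y, z, roll, ...]. A call has exactly 5 rows; each row is the pose to reach, as a shift and turn from the pose commanded when the call began, along the tool's axes at that moment; what a row does not reach only later rows make up. A row lasts 1/12 s, in which the tool goes at most 41.7 mm and 7.16 degrees, less where a joint would pass 70% of its speed; a pose out of reach is approached as far as the arm can. A call with a gripper value outside its range is refused whole. The fingers move at their own pace and stop on an object; the grip force is fixed at half the most. Time passes only in rows, so rows that repeat a pose let the fingers close, or fill a call up. It gives the time, the measured TCP pose, the force, the opening and the grip force at its end, in the units of the state.
- monitor.read_state(): the state, without advancing time (a new reading comes with each control period).
- viewer.get_image(name): name is "scene" or "top"; returns (picture, depth): 480x640x3 uint8, red, green, blue; 480x640 float32, mm along the optical axis (not along the pixel's ray), 0 where there is no reading.
- viewer.camera_model(name): a dict with "mtx" (3x3 intrinsics, pixels), "R" (3x3) and "t" (3): a world point X has camera coordinates R X + t. Camera axes: x right, y down, z forward; pixel columns grow to the right and rows downward; lengths in mm; the calibration is good to about 2 mm. A picture is of the moment at which its call begins. camera_model takes no time and is no camera call.
- workorder.finish_job(): hands the job in; it is judged then, once.
The state is a dict: "clock": time; "qpos": joint angles; "qd": joint speeds; "tau": joint torques, N m; "eef_pos": TCP position; "tool_rot": TCP orientation; "force": force on the tool from outside, world axes, zero at the start; "torque": the same for the moment, N m; "width": finger opening in mm; "gripper_force": force on a finger pad.
Only numpy, scipy, OpenCV 4.12 (cv2) and the standard library are available. Lean on these libraries where they do the work, as an engineer would, in place of code of your own. Each camera call takes 0.05 s, during which the arm holds its last target. There are 200 camera calls.

## Working session

There is one attempt and no reset: what is moved stays moved. The work goes in short steps, Python scripts to look and compute and a tool call to move; the robot and the scene stay as the last step left them, time stands still between calls to the robot, and variables do not carry over. Pictures are saved under pics/ and viewed, at most 10 in all, crops included, and the job is handed in when it is done.

Besides the shell and the picture viewer there is one more tool, called after "Call:" by a JSON object that holds its "name" and its "arguments", one argument or row to a line. arm_command: Moves the arm, as the interface text tells. Its arguments: {"type":"object","properties":{"series":{"type":"array","items":{"type":"number"}}},"required":["series"]}

```bash
mkdir -p pics; python3 - <<'E'
from cell import monitor, viewer
import cv2, numpy as np
for n in("scene","top"):
    im,d=viewer.get_image(n); cv2.imwrite(f"pics/{n}0.png",im[:,:,::-1]); np.savez(f"{n}0.npz",im=im,d=d,**viewer.camera_model(n))
s=monitor.read_state(); print({k:s[k] for k in("clock","eef_pos","tool_rot","force","width")})
E
```

```text
{'clock': 0.1, 'eef_pos': array([166.18355436, 627.85301773, 230.49948524]), 'tool_rot': array([-3.13995428e+00, -2.12425174e-05,  2.88273683e+00]), 'force': array([-0.56180785, -0.00540714,  1.09901088]), 'width': 85.34155469376725}
```

View pics/scene0.png

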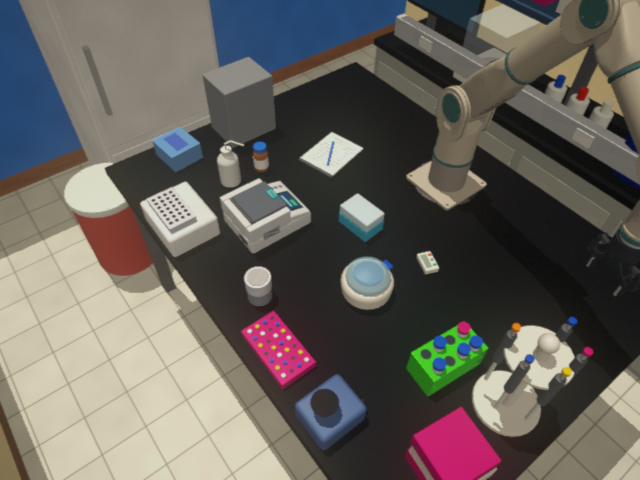

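View pics/top0.png

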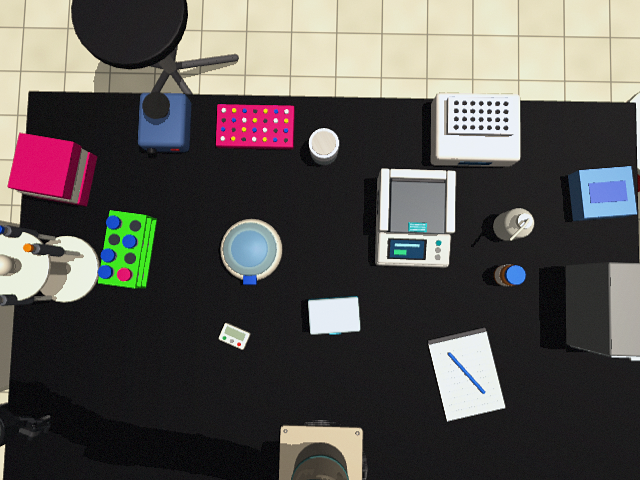

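The scene and top views show the fluorometer at about (417,218) in the top view, front facing the robot, with the teal pad at about (417,227). The gripper is at the lower left, around (30,425).

```bash
cat > h.py <<'E'
import numpy as np, cv2
def w(f,uv,z=None):
    m,R,t,d=f["mtx"],f["R"],f["t"],f["d"]; uv=np.atleast_2d(uv).astype(float)
    r=np.c_[uv,np.ones(len(uv))]@np.linalg.inv(m).T
    if z is None: s=d[uv[:,1].astype(int),uv[:,0].astype(int)]
    else: s=(z+(R.T@t)[2])/(r@R)[:,2]
    return (r*s[:,None]-t)@R
E
python3 - <<'E'
from h import *
f=np.load("top0.npz"); im=f["im"]
hsv=cv2.cvtColor(im,cv2.COLOR_RGB2HSV)
m=cv2.inRange(hsv,(80,80,80),(98,255,255)); m[:,:395]=0;m[:,440:]=0;m[:215]=0;m[235:]=0
ys,xs=np.nonzero(m); print(len(xs),xs.min(),xs.max(),ys.min(),ys.max())
uv=np.c_[xs,ys]; p=w(f,uv); print("pad",p.mean(0),np.median(p,0),w(f,uv.mean(0),124))
print(cv2.minAreaRect(w(f,uv,124)[:,:2].astype(np.float32)))
# body yaw: top cheeks/all >100mm points
P=w(f,np.stack(np.meshgrid(np.arange(640),np.arange(480)),-1).reshape(-1,2))
b=P[(P[:,2]>70)&(P[:,2]<135)].copy()
c=p.mean(0); b=b[(abs(b[:,0]-c[0])<150)&(abs(b[:,1]-c[1])<110)]
print(cv2.minAreaRect(b[:,:2].astype(np.float32)),b.min(0),b.max(0))
for n,(u,v) in dict(wash=(515,223),reag=(515,275),tip=(335,315),cent=(251,250),beak=(323,145),timer=(235,336)).items(): print(n,w(f,(u,v)))
g=np.load("scene0.npz");hsv=cv2.cvtColor(g["im"],cv2.COLOR_RGB2HSV)
m=cv2.inRange(hsv,(80,80,80),(98,255,255)); m[:,:255]=0;m[:,300:]=0;m[:185]=0;m[215:]=0
ys,xs=np.nonzero(m);print(len(xs));[print(x,y,w(g,(x,y))[0].round(),) for x,y in list(zip(xs,ys))[::6]]
x0=cv2.resize(im[150:285,360:540],None,fx=4,fy=4,interpolation=cv2.INTER_CUBIC);cv2.imwrite("pics/crop.png",x0[:,:,::-1])
E
```

```text
166 408 426 222 232
pad [ 596.93219656 -215.70426069  124.20692806] [ 596.48697077 -215.98560525  124.33330477] [[ 596.9513154  -215.73568574  124.        ]]
((597.0340576171875, -216.2258758544922), (43.55388259887695, 22.78733253479004), 87.44973754882812)
((625.1034545898438, -217.01422119140625), (182.1168670654297, 225.77903747558594), 89.60987091064453) [ 512.20679829 -308.47716793   70.00536499] [ 738.3960063  -125.81046456  132.7259659 ]
wash [[ 611.0945197  -447.00939504  123.57466691]]
reag [[ 488.95284328 -452.65002627  103.89336301]]
tip [[382.70764806 -27.42790839  79.24106011]]
cent [[533.16393524 176.245086   117.84295896]]
beak [[795.28060906  11.01562204  97.39657848]]
timer [[320.83922534 222.22305983  17.66451506]]
126
270 188 [ 585. -241.  118.]
271 189 [ 588. -230.  125.]
270 190 [ 594. -228.  125.]
268 191 [ 600. -229.  123.]
266 192 [ 608. -229.  124.]
272 192 [ 591. -220.  121.]
270 193 [ 600. -218.  124.]
268 194 [ 606. -222.  120.]
274 194 [ 592. -208.  122.]
271 195 [ 601. -212.  120.]
277 195 [ 589. -196.  126.]
272 196 [ 604. -202.  125.]
278 196 [ 586. -194.  121.]
274 197 [ 601. -194.  126.]
273 198 [ 605. -194.  123.]
286 199 [ 553. -200.   82.]
284 200 [ 561. -200.   83.]
288 201 [ 551. -192.   78.]
296 202 [ 530. -177.   73.]
291 204 [ 553. -173.   81.]
294 205 [ 545. -167.   76.]
```

View pics/crop.png

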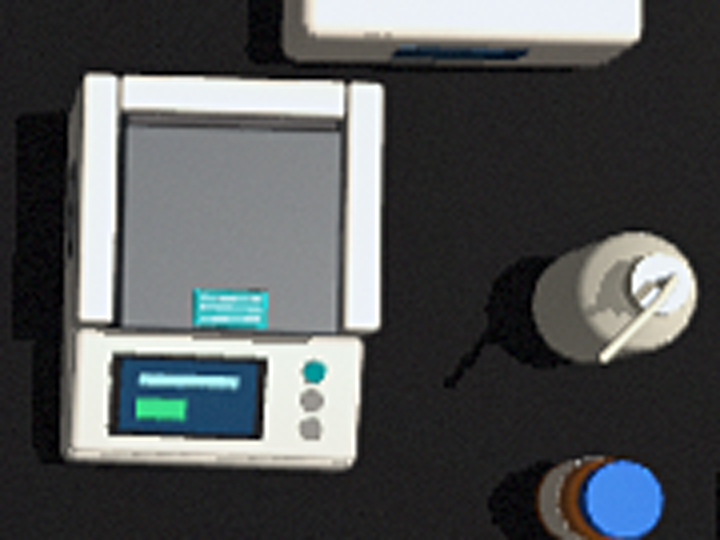

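Call:
{"name": "arm_command", "arguments": {
  "series": [0, -3.6, -1.8, 0, -5, 0, -7.2, -3.5, 0, -10, 0, -10.8, -5.2, 0, -14.8, 0, -14.4, -7, 0, -14.8, 0, -18, -8.8, 0, -14.8]
}}

```text
clock: 0.52
eef_pos: [318.9, 495.6, 230.9]
tool_rot: [-3.141, -0.0, -3.142]
force: [0.9, 0.8, -0.1]
width: 25.6
gripper_force: 0.0
```

Call:
{"name": "arm_command", "arguments": {
  "series": [0, -2, -3.5, 0, 0, 0, -4, -7, 0, 0, 0, -6, -10.5, 0, 0, 0, -8, -14, 0, 0, 0, -10, -17.5, 0, 0]
}}

```text
clock: 0.93
eef_pos: [418.2, 320.2, 231.1]
tool_rot: [-3.141, -0.0, 3.141]
force: [0.7, 0.3, 0.3]
width: 0.5
gripper_force: 0.0
```

Call:
{"name": "arm_command", "arguments": {
  "series": [0, -2, -3.5, 0, 0, 0, -4, -7, 0, 0, 0, -6, -10.5, 0, 0, 0, -8, -14, 0, 0, 0, -10, -17.5, 0, 0]
}}

```text
clock: 1.35
eef_pos: [518.0, 145.2, 231.1]
tool_rot: [-3.142, -0.001, 3.141]
force: [-0.1, 1.5, 0.2]
width: -0.3
gripper_force: 0.0
```

Call:
{"name": "arm_command", "arguments": {
  "series": [0, -1, -4, 0, 0, 0, -2.5, -8, 0, 0, 0, -4, -12, 0, 0, 0, -5.5, -16, 0, 0, 0, -7, -20, 0, 0]
}}

```text
clock: 1.77
eef_pos: [586.1, -51.0, 231.0]
tool_rot: [3.141, -0.001, 3.141]
force: [1.7, 0.6, -0.1]
width: 0.0
gripper_force: 0.0
```

Call:
{"name": "arm_command", "arguments": {
  "series": [0, -0.4, -4, 0, 0, 0, -0.8, -8, 1, 0, 0, -1, -12, 3, 0, 0, -1, -15, 5, 0, 0, -1, -16.4, 7, 0]
}}

```text
clock: 2.18
eef_pos: [594.6, -220.1, 160.1]
tool_rot: [-3.137, -0.0, 3.135]
force: [-0.0, -0.7, -0.2]
width: 0.2
gripper_force: 0.0
```

Call:
{"name": "arm_command", "arguments": {
  "series": [0, 0, 0, 0.3, 0, 0, 0, 0, 0.6, 0, 0, 0, 0, 0.8, 0, 0, 0, 0, 0.8, 0, 0, 0, 0, 0.8, 0]
}}

```text
clock: 2.6
eef_pos: [597.0, -211.1, 154.3]
tool_rot: [3.141, 0.002, -3.139]
force: [-0.4, 0.7, -0.5]
width: 0.0
gripper_force: 0.0
```

```bash
python3 - <<'E'
from cell import monitor, viewer
import cv2
im,d=viewer.get_image("scene"); cv2.imwrite("pics/s1.png",cv2.resize(im[130:270,190:370],None,fx=4,fy=4,interpolation=cv2.INTER_CUBIC)[:,:,::-1])
s=monitor.read_state(); print({k:s[k] for k in("clock","eef_pos","tool_rot","force","width")})
E
```

```text
{'clock': 2.65, 'eef_pos': array([ 596.97806541, -211.42993442,  154.41080311]), 'tool_rot': array([ 3.14151180e+00,  1.84154146e-03, -3.13970314e+00]), 'force': array([ 0.00638162,  0.04833411, -0.618424  ]), 'width': -0.1299734003222222}
```

View pics/s1.png

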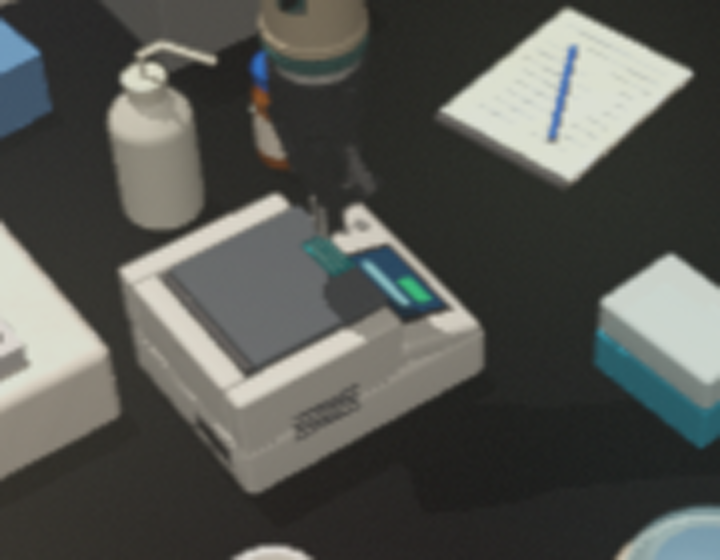

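The fingertips hover above the teal pad (crop pixel (320,225)), which sits at about (325,255). I shift 4 mm in y and come down slowly.

Call:
{"name": "arm_command", "arguments": {
  "series": [0, 0, -0.4, 0.8, 0, 0, 0, -0.4, 1.6, 0, 0, 0, -0.4, 2.2, 0, 0, 0, -0.4, 2.5, 0, 0, 0, -0.4, 2.5, 0]
}}

```text
clock: 3.07
eef_pos: [595.1, -216.6, 126.9]
tool_rot: [3.141, -0.002, 3.141]
force: [-0.6, -0.3, 0.3]
width: 0.1
gripper_force: 0.0
```

Call:
{"name": "arm_command", "arguments": {
  "series": [0, 0, 0, 0.05, 0, 0, 0, 0, 0.1, 0, 0, 0, 0, 0.2, 0, 0, 0, 0, 0.3, 0, 0, 0, 0, 0.3, 0]
}}

```text
clock: 3.48
eef_pos: [596.0, -217.0, 125.3]
tool_rot: [3.142, 0.0, 3.141]
force: [-0.3, 0.6, -0.2]
width: 0.0
gripper_force: 0.0
```

Call:
{"name": "arm_command", "arguments": {
  "series": [0, 0, 0, 0.05, 0, 0, 0, 0, 0.1, 0, 0, 0, 0, 0.15, 0, 0, 0, 0, 0.2, 0, 0, 0, 0, 0.2, 0]
}}

```text
clock: 3.9
eef_pos: [596.0, -217.0, 123.5]
tool_rot: [-3.142, 0.0, 3.141]
force: [-1.0, -0.0, 3.2]
width: -0.1
gripper_force: 1.8
```

Call:
{"name": "arm_command", "arguments": {
  "series": [0, 0, 0, 0.05, 0, 0, 0, 0, 0.1, 0, 0, 0, 0, 0.15, 0, 0, 0, 0, 0.2, 0, 0, 0, 0, 0.2, 0]
}}

```text
clock: 4.32
eef_pos: [595.8, -217.0, 121.3]
tool_rot: [3.142, -0.0, 3.141]
force: [-1.7, -0.1, 4.9]
width: -0.2
gripper_force: 2.3
```

Call:
{"name": "arm_command", "arguments": {
  "series": [0, 0, 0, 0.1, 0, 0, 0, 0, 0.15, 0, 0, 0, 0, 0.2, 0, 0, 0, 0, 0.25, 0, 0, 0, 0, 0.25, 0]
}}

```text
clock: 4.73
eef_pos: [595.8, -217.0, 119.2]
tool_rot: [3.142, -0.0, 3.141]
force: [-2.7, -0.2, 8.1]
width: 0.1
gripper_force: 3.9
```

Force has risen to 8 N, into the rubber, so the latch is past its release point. Now I move up and back toward the robot.

Call:
{"name": "arm_command", "arguments": {
  "series": [0, 0, 0, -2, 0, 0, 0.5, 0, -5.5, 0, 0, 3, 0, -8.5, 0, 0, 6, 0, -11, 0, 0, 9, 0, -13.5, 0]
}}

```text
clock: 5.15
eef_pos: [505.4, -216.7, 254.4]
tool_rot: [-3.141, 0.001, -3.141]
force: [-0.3, 0.4, 0.1]
width: 0.3
gripper_force: 0.0
```

Call:
{"name": "arm_command", "arguments": {
  "series": [0, 3, 2, 0, 0, 0, 6, 4, 0, 0, 0, 8, 7, 0, 0, 0, 9, 10, 0, 0, 0, 9, 12, 0, 0]
}}

```text
clock: 5.57
eef_pos: [413.0, -94.7, 253.6]
tool_rot: [3.141, -0.002, 3.141]
force: [0.2, 0.2, 0.3]
width: -0.2
gripper_force: 0.0
```

Call:
{"name": "arm_command", "arguments": {
  "series": [0, 0, 0, 0, 0, 0, 0, 0, 0, 0, 0, 0, 0, 0, 0, 0, 0, 0, 0, 0, 0, 0, 0, 0, 0]
}}

```text
clock: 5.98
eef_pos: [416.2, -97.9, 253.6]
tool_rot: [-3.141, -0.0, 3.139]
force: [-0.7, 0.4, 0.4]
width: 0.1
gripper_force: 0.0
```

Call:
{"name": "arm_command", "arguments": {
  "series": [0, 0, 0, 0, 0, 0, 0, 0, 0, 0, 0, 0, 0, 0, 0, 0, 0, 0, 0, 0, 0, 0, 0, 0, 0]
}}

```text
clock: 6.4
eef_pos: [416.0, -96.9, 253.8]
tool_rot: [3.142, -0.0, 3.141]
force: [-1.1, -0.0, 0.2]
width: -0.1
gripper_force: 0.0
```

Call:
{"name": "arm_command", "arguments": {
  "series": [0, 0, 0, 0, 0, 0, 0, 0, 0, 0, 0, 0, 0, 0, 0, 0, 0, 0, 0, 0, 0, 0, 0, 0, 0]
}}

```text
clock: 6.82
eef_pos: [416.0, -96.9, 253.8]
tool_rot: [3.142, -0.0, 3.141]
force: [-0.2, -0.4, 0.0]
width: 0.1
gripper_force: 0.0
```

Call:
{"name": "arm_command", "arguments": {
  "series": [0, 0, 0, 0, 0, 0, 0, 0, 0, 0, 0, 0, 0, 0, 0, 0, 0, 0, 0, 0, 0, 0, 0, 0, 0]
}}

```text
clock: 7.23
eef_pos: [416.0, -96.9, 253.8]
tool_rot: [3.142, -0.0, 3.141]
force: [-0.5, 0.5, 0.1]
width: 0.2
gripper_force: 0.0
```

```bash
python3 - <<'E'
from cell import monitor, viewer
import cv2
im,d=viewer.get_image("scene"); cv2.imwrite("pics/s2.png",im[:,:,::-1])
s=monitor.read_state(); print({k:s[k] for k in("clock","eef_pos","force")})
E
```

```text
{'clock': 7.2833, 'eef_pos': array([416.0141161 , -96.85298971, 253.78551306]), 'force': array([-0.11398491,  0.19074266, -0.36868107])}
```

View pics/s2.png

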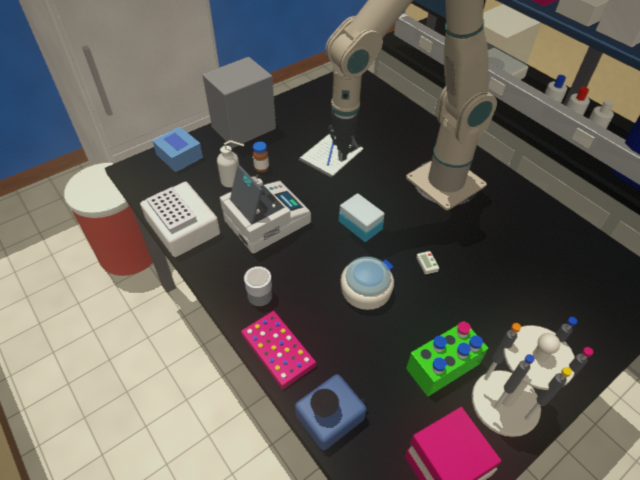

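The hatch stands tipped up at about (245,195), the arm is clear at about (345,150), and the other objects look unmoved. I'll watch for two more seconds and measure the angle.

Call:
{"name": "arm_command", "arguments": {
  "series": [0, 0, 0, 0, 0, 0, 0, 0, 0, 0, 0, 0, 0, 0, 0, 0, 0, 0, 0, 0, 0, 0, 0, 0, 0]
}}

```text
clock: 7.7
eef_pos: [416.0, -96.9, 253.8]
tool_rot: [3.142, 0.0, 3.141]
force: [-0.7, 0.7, -0.3]
width: -0.2
gripper_force: 0.0
```

Call:
{"name": "arm_command", "arguments": {
  "series": [0, 0, 0, 0, 0, 0, 0, 0, 0, 0, 0, 0, 0, 0, 0, 0, 0, 0, 0, 0, 0, 0, 0, 0, 0]
}}

```text
clock: 8.12
eef_pos: [416.0, -96.9, 253.8]
tool_rot: [3.142, -0.0, 3.141]
force: [-0.5, 0.4, -0.2]
width: -0.0
gripper_force: 0.0
```

Call:
{"name": "arm_command", "arguments": {
  "series": [0, 0, 0, 0, 0, 0, 0, 0, 0, 0, 0, 0, 0, 0, 0, 0, 0, 0, 0, 0, 0, 0, 0, 0, 0]
}}

```text
clock: 8.53
eef_pos: [416.0, -96.9, 253.8]
tool_rot: [3.142, -0.0, 3.141]
force: [0.1, -0.5, 0.2]
width: 0.1
gripper_force: 0.0
```

Call:
{"name": "arm_command", "arguments": {
  "series": [0, 0, 0, 0, 0, 0, 0, 0, 0, 0, 0, 0, 0, 0, 0, 0, 0, 0, 0, 0, 0, 0, 0, 0, 0]
}}

```text
clock: 8.95
eef_pos: [416.0, -96.9, 253.8]
tool_rot: [3.142, -0.0, 3.141]
force: [-1.2, 0.4, 0.4]
width: -0.1
gripper_force: 0.0
```

Call:
{"name": "arm_command", "arguments": {
  "series": [0, 0, 0, 0, 0, 0, 0, 0, 0, 0, 0, 0, 0, 0, 0, 0, 0, 0, 0, 0, 0, 0, 0, 0, 0]
}}

```text
clock: 9.37
eef_pos: [416.0, -96.9, 253.8]
tool_rot: [3.142, -0.0, 3.141]
force: [-0.7, 0.8, 0.5]
width: -0.3
gripper_force: 0.0
```

```bash
cat > m.py <<'E'
from h import *
from cell import viewer, monitor
im,d=viewer.get_image("top"); f=dict(viewer.camera_model("top"),d=d)
P=w(f,np.stack(np.meshgrid(np.arange(640),np.arange(480)),-1).reshape(-1,2))
b=P[(P[:,2]>135)&(P[:,2]<260)&(abs(P[:,1]+216)<55)&(P[:,0]>620)&(P[:,0]<740)]
i=b[:,2].argmax(); print(monitor.read_state()["clock"],len(b),b[i],"angle of pts",np.median(np.arctan2(b[:,2]-116,710-b[:,0])), np.hypot(b[i,2]-116,710-b[i,0]))
E
python3 m.py
```

```text
9.4167 767 [ 669.40597806 -258.89310477  242.20204122] angle of pts 1.2755415600029196 132.5700940110165
```

Call:
{"name": "arm_command", "arguments": {
  "series": [0, 0, 0, 0, 0, 0, 0, 0, 0, 0, 0, 0, 0, 0, 0, 0, 0, 0, 0, 0, 0, 0, 0, 0, 0]
}}

```text
clock: 9.83
eef_pos: [416.0, -96.9, 253.8]
tool_rot: [3.142, -0.0, 3.141]
force: [-0.2, 0.1, -0.4]
width: 0.1
gripper_force: 0.0
```

Call:
{"name": "arm_command", "arguments": {
  "series": [0, 0, 0, 0, 0, 0, 0, 0, 0, 0, 0, 0, 0, 0, 0, 0, 0, 0, 0, 0, 0, 0, 0, 0, 0]
}}

```text
clock: 10.25
eef_pos: [416.0, -96.9, 253.8]
tool_rot: [3.142, -0.0, 3.141]
force: [-0.1, 0.3, -0.8]
width: -0.2
gripper_force: 0.0
```

```bash
python3 m.py; python3 -c "
from cell import workorder; print(workorder.finish_job())"
```

```text
10.3 760 [ 671.34663814 -252.22327425  242.94825421] angle of pts 1.2733283355823262 132.7024552563034
the job is handed in; nothing more can be done
None
```

I pressed the teal pad once to about 8 N, the hatch sprang fully open by itself and was still open about 3 s later (measured about 1.27 rad), with the arm clear, nothing else visibly moved, and the job handed in at 10.3 s.

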